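# Put the soldering consumables back in their own colour trays

### The arm

A 6-joint arm with a two-finger parallel gripper is mounted at the origin on the work surface; the furniture and walls round the work are solid. World frame = base frame: x ahead of the robot, y to its left, z up, the work surface at z = 0. Lengths are in m, angles in rad, forces in N, time in s.
With the tool pointing down it reaches from about 0.375 to 0.925 m from the base axis. Payload 5.7 kg.
Tool frame: the origin (TCP) lies midway between the tips of the shut fingers; the grasp point (between the pads) lies 19 mm behind it; y points along the fingers, z is the direction in which the jaws open and shut, and the axes are right-handed (so a half turn about y gives the same grasp; the last joint's range is limited). The gripper opens to 85 mm and grips with 20 to 120 N. Pads are 22 mm wide; open, the fingers measure 114 mm over their backs; the gripper's body (76 mm by 85 mm) begins 54 mm behind the grasp point. The pads swing forward as they close: fully open they stand 13 mm farther back than shut.
Start: joints at [-1.36, 0.359, 1.51, -0, 1.272, -0.115], TCP at [0.192, -0.568, 0.191] pointing down, gripper open.
Joint ranges: [-2.97, 2.97], [-1.01, 2.36], [0.21, 2.38], [-0.96, 4.11], [0.2, 2.71], [-2.98, 2.98]. Speed limits (rad/s): [2.39, 2.39, 3.14, 3.14, 3.14, 3.14].

### API

Orientations are given as a 3x3 rotation matrix whose columns are the frame's x, y, z axes.
In Python, from plant import bot gives the robot as it stands. The module is installed in compiled form; this text tells all that it offers.
- The arm moves only by the shell command python3 -m handwheel 'ROWS' [OPENING] [FORCE]. ROWS is JSON, a list of rows, each an object of numbers: "dx", "dy", "dz": the shift along the world's x, y, z in m; "rx", "ry", "rz": the turn, a rotation vector about the world's x, y, z in rad. In form: [{"dx": .., "dy": .., "dz": .., "rx": .., "ry": .., "rz": ..}, ...]. A call has 1 to 10 rows; each row shifts and turns the commanded pose from where the row before left it; what a row does not reach is not made up. A row lasts 1/8 s, in which the tool goes at most 62.5 mm and 10.7 degrees, less where a joint would pass 70% of its speed; a pose out of reach is approached as far as the arm can. A call with a gripper value outside its range is refused whole. OPENING is the finger opening in m, from 0 to 0.0854, set as the call begins (- or left out, the last holds). The fingers move at their own pace and stop on an object; FORCE is the grip in N (left out, the last holds). Time passes only in rows, so rows that do not move let the fingers close. It gives the time, the measured TCP pose, the force and the opening at its end, in the units of the state.
- bot.read_state(): the state, without advancing time (a new reading comes with each control period).
- bot.get_image(name): name is "side" or "top" or "wrist"; returns a dict with "image" (384x512x3 uint8, blue, green, red), "depth" (384x512 float32, m along the optical axis (not along the pixel's ray), 0 where there is no reading), "intrinsics" (3x3 intrinsics, pixels), "cam_to_world" (4x4, takes a point from camera to world coordinates). Camera axes: x right, y up, looking along -z (the intrinsics and any distortion apply to the point x, -y, -z); pixel columns grow to the right and rows downward; lengths in m; the calibration is good to about 2 mm. The wrist camera is an equidistant fisheye: a pixel r from the principal point sees the ray r / f radians off the axis. A picture is of the moment at which its call begins.
- bot.hand_in(): hands the job in, once; it reports no verdict.
The state is a dict: "time_s": time; "joint_positions": joint angles; "joint_vel": joint speeds; "effort": joint torques, N m; "eef_pos": TCP position; "tcp_rot": TCP orientation; "force": force on the tool from outside, world axes, zero at the start; "moment": the same for the moment, N m; "finger_gap": opening from 0.0 (shut) to 1.0 (fully open).
Only numpy, scipy, OpenCV 4.12 (cv2) and the standard library are available. Lean on these libraries where they do the work, as an engineer would, in place of code of your own. Each camera call takes 0.05 s, during which the arm holds its last target.

### The job

The solder reel, the roll of black tape and the flux pot are each lying in the wrong tray. Park one of them on the grey mat to make room, then move them round until each lies upright in the middle of the tray of its own colour: green-and-white reel in the green tray, black tape in the black tray, yellow-lidded flux pot in the yellow tray. Keep them upright all the time, leave the mat empty, and do not disturb the side cutters or the white terminal strip.

Things in the scene. Friction and masses are not known exactly. Their poses are not given: they have to be found in the camera images.
- solder_reel: reel of solder wire with green flanges and white sides, a round drum 60 mm in diameter and 28 mm tall, standing on its flange, about 0.25 kg. Origin: centre of its underside, z up along its axis. At the start it lies in the black tray
- black_tape: roll of black insulating tape lying flat, 60 to 62 mm in diameter and 19 mm tall, about 0.05 kg; solid for the fingers, so grip it across the outside. Origin: centre of its underside, z up along its axis. At the start it lies in the yellow tray
- flux_pot: small round tin of flux: white body 40 mm in diameter up to 12 mm height, yellow lid 42 mm in diameter from 13 to 22 mm height, about 0.05 kg. Origin: centre of its underside, z up. At the start it stands in the green tray
- green_tray: bright green tray; a fixed moulded tray 92 x 92 mm, 8 mm high, with 4 mm walls and a 4 mm thick floor, so its open well is 84 x 84 mm and 4 mm deep. Origin: centre of its underside, z up; x and y along its sides (turned by up to 0.25 rad)
- black_tray: black tray; a fixed moulded tray 92 x 92 mm, 8 mm high, with 4 mm walls and a 4 mm thick floor, so its open well is 84 x 84 mm and 4 mm deep. Origin: centre of its underside, z up; x and y along its sides (turned by up to 0.25 rad)
- yellow_tray: yellow tray; a fixed moulded tray 92 x 92 mm, 8 mm high, with 4 mm walls and a 4 mm thick floor, so its open well is 84 x 84 mm and 4 mm deep. Origin: centre of its underside, z up; x and y along its sides (turned by up to 0.25 rad)
- grey_mat: light grey flat mat 96 x 96 mm, 3 mm thick, fixed, empty at the start: the free spot. Origin: centre of its underside, z up
- side_cutters: side cutters with red handles lying flat on the bench, 58 x 134 mm, 20 mm high, a bystander: leave alone. Origin: centre of its underside, its length along its y
- terminal_strip: small white four-way terminal strip lying on the bench, 22 x 48 mm, 18 mm high, a bystander: leave alone. Origin: centre of its underside, its length along its y
Mind the look-alikes: they are no part of the job. Of the things shaped like the black_tape, the black one is meant. Leave any pink look-alike of the flux_pot alone.

How it is judged:
On the way:
1. one of the three stands parked on the grey mat, upright and released (((horizontal distance between solder_reel and grey_mat below 0.035 m and height (world z) of solder_reel below 0.008 m and angle between solder_reel's own z axis and vertical below 0.15 rad and contact force between the fingers and solder_reel below 0.1 N and linear speed of solder_reel below 0.02 m/s) or (horizontal distance between black_tape and grey_mat below 0.035 m and height (world z) of black_tape below 0.008 m and angle between black_tape's own z axis and vertical below 0.15 rad and contact force between the fingers and black_tape below 0.1 N and linear speed of black_tape below 0.02 m/s) or (horizontal distance between flux_pot and grey_mat below 0.035 m and height (world z) of flux_pot below 0.008 m and angle between flux_pot's own z axis and vertical below 0.15 rad and contact force between the fingers and flux_pot below 0.1 N and linear speed of flux_pot below 0.02 m/s))), for 0.2 s.
At the end, for the whole second after the job is handed in: The reel is in the green tray, the tape in the black tray and the flux pot in the yellow tray, each within 13 mm of the tray's centre, flat on its floor (underside 1 to 7 mm over the bench), upright within 0.1 rad, released and at rest; so the mat is empty (horizontal distance between solder_reel and green_tray below 0.013 m and z of solder_reel in the frame of green_tray between 0.001 and 0.007 m and angle between each of solder_reel, black_tape, flux_pot's own z axis and vertical below 0.1 rad and linear speed of each of solder_reel, black_tape, flux_pot below 0.02 m/s and contact force between the fingers and solder_reel below 0.1 N and horizontal distance between black_tape and black_tray below 0.013 m and z of black_tape in the frame of black_tray between 0.001 and 0.007 m and contact force between the fingers and black_tape below 0.1 N and horizontal distance between flux_pot and yellow_tray below 0.013 m and z of flux_pot in the frame of yellow_tray between 0.001 and 0.007 m and contact force between the fingers and flux_pot below 0.1 N); the robot touches nothing.
It fails at once if side cutters moved by more than 25 mm (distance of side_cutters from where it was at the start of the episode above 0.025 m).
It fails at once if terminal strip moved by more than 25 mm (distance of terminal_strip from where it was at the start of the episode above 0.025 m).
It fails at once if the solder reel is tipped by more than 0.6 rad (angle between solder_reel's own z axis and vertical above 0.6 rad).
It fails at once if the black tape is tipped by more than 0.6 rad (angle between black_tape's own z axis and vertical above 0.6 rad).
It fails at once if the flux pot is tipped by more than 0.6 rad (angle between flux_pot's own z axis and vertical above 0.6 rad).
It also fails if it takes over 88 s, if anything falls off the work surface, if the arm or the gripper's body presses on something with over 40 N, if the wrist force passes 120 N, or if a joint passes its speed limit or range.

## Working session

There is one attempt and no reset: what is moved stays moved. The work goes in short steps, Python scripts to look and compute and a shell command to move; the robot and the scene stay as the last step left them, time stands still between calls to the robot, and variables do not carry over. Pictures are saved under pics/ and viewed, and the job is handed in when it is done.

```bash
mkdir -p pics; cat > h.py <<'E'
import numpy as np,cv2
from plant import bot
def px2w(d,u,v,z=None):
    K=d["intrinsics"];T=d["cam_to_world"]
    x=(u-K[0,2])/K[0,0];y=(v-K[1,2])/K[1,1]
    r=T[:3,:3]@np.array([x,-y,-1.]);o=T[:3,3]
    if z is None:
        return o+r*d["depth"][int(v),int(u)]
    return o+r*(z-o[2])/r[2]
E
python3 - <<'E'
from h import *
for n in("top","side"):
    d=bot.get_image(n);cv2.imwrite(f"pics/{n}0.png",d["image"]);np.savez(f"{n}0.npz",**d)
    print(n,d["intrinsics"],d["cam_to_world"])
s=bot.read_state();print(s)
E
```

```text
top [[435.03575219   0.         247.82427956]
 [  0.         435.03575219 191.55679814]
 [  0.           0.           1.        ]] [[ 1.13704965e-03  9.85670632e-01 -1.68677539e-01  2.01673777e-01]
 [-9.99953933e-01 -4.86945830e-04 -9.58613388e-03  2.47485926e-01]
 [-9.53090746e-03  1.68680669e-01  9.85624672e-01  9.16281897e-01]
 [ 0.00000000e+00  0.00000000e+00  0.00000000e+00  1.00000000e+00]]
side [[399.24631385   0.         251.81235091]
 [  0.         399.24631385 198.23054541]
 [  0.           0.           1.        ]] [[ 0.88295218 -0.19769328  0.42580842  0.76190836]
 [ 0.46874702  0.32117706 -0.82287394 -0.5282748 ]
 [ 0.02591675  0.92615477  0.37625212  0.41716801]
 [ 0.          0.          0.          1.        ]]
{'time_s': 0.1, 'joint_positions': array([-1.36007977e+00,  3.59466913e-01,  1.51134675e+00, -3.13554004e-05,
        1.27251767e+00, -1.15105401e-01]), 'joint_vel': array([-0.00140383, -0.00256087, -0.00284961, -0.00035044,  0.00081567,
        0.0007156 ]), 'effort': array([ 1.30694443e-04, -5.28651023e+01, -2.79352444e+01, -1.84098844e-04,
        5.02544863e-03,  1.18256133e-05]), 'eef_pos': array([ 0.19188252, -0.56774871,  0.19070893]), 'tcp_rot': array([[-9.47385025e-01, -3.92971117e-04,  3.20096018e-01],
       [-3.20096214e-01,  1.69395260e-03, -9.47383525e-01],
       [-1.69933119e-04, -9.99998488e-01, -1.73061389e-03]]), 'force': array([-0.16809532, -0.60051035, -0.22700288]), 'moment': array([ 0.02353938, -0.01183487, -0.03433708]), 'finger_gap': 1.0012003095594961}
```

View pics/top0.png

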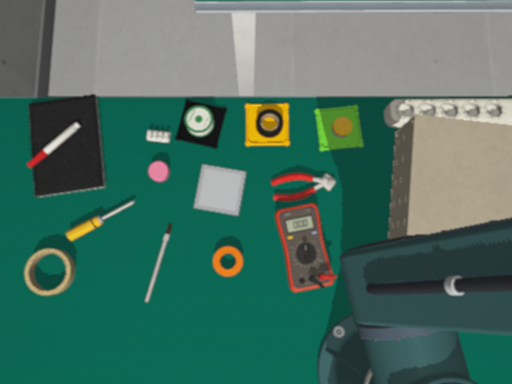

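View pics/side0.png

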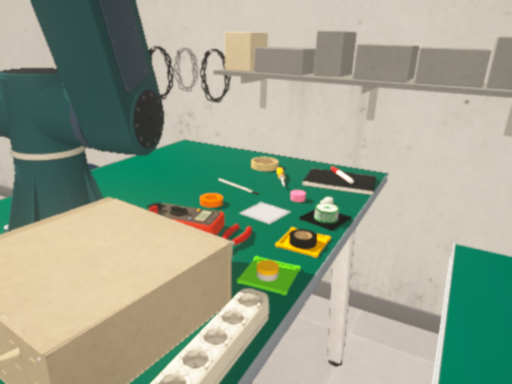

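```bash
python3 - <<'E'
from h import *
d=dict(np.load("top0.npz"))
c=d["image"][85:215,135:375];c=cv2.resize(c,None,fx=3.3,fy=3.3,interpolation=cv2.INTER_CUBIC);cv2.imwrite("pics/c0.png",c)
for n,u,v in[("reel",200,121),("tape",268,123),("pot",342,126),("mat",220,190),("strip",158,136),("pink",158,171),("cut",305,185),("table",165,200),("edge",230,99),("box",450,150),("shelf",300,5),("meter",300,250),("boxcorner",410,118),("boxcorner2",397,230),("outlet",405,112),("jaw",330,182)]:
    print(n,px2w(d,u,v).round(3))
E
```

```text
reel [0.504 0.358 0.034]
tape [0.509 0.213 0.007]
pot [0.495 0.056 0.028]
mat [0.361 0.316 0.004]
strip [0.476 0.449 0.02 ]
pink [0.398 0.445 0.025]
cut [0.372 0.135 0.005]
table [0.34  0.432 0.004]
edge [0.564 0.296 0.008]
box [ 0.416 -0.122  0.125]
shelf [ 0.8    0.136 -0.009]
meter [0.233 0.152 0.045]
boxcorner [ 0.486 -0.061  0.102]
boxcorner2 [ 0.271 -0.033  0.071]
outlet [ 0.526 -0.079  0.026]
jaw [0.376 0.083 0.016]
```

View pics/c0.png

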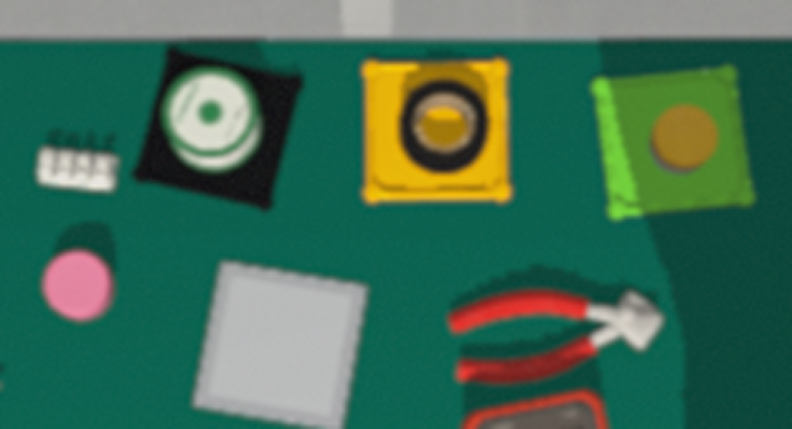

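```bash
python3 - <<'E'
from h import *
d=dict(np.load("top0.npz"))
def P(x,y,z): return px2w(d,135+(x+.5)/3.3-.5,85+(y+.5)/3.3-.5,z)
for n,z,c in[("black",.008,[(175,48),(300,78),(268,205),(140,178)]),("yellow",.008,[(368,65),(503,65),(506,196),(369,196)]),("green",.008,[(600,85),(732,72),(748,202),(617,213)]),("mat",.003,[(221,262),(367,287),(340,430),(194,406)])]:
    p=np.array([P(*q,z) for q in c]);print(n,p.mean(0).round(4),np.linalg.norm(np.roll(p,-1,0)-p,axis=1).round(4))
for n,z,q in[("reel",.032,(211,112)),("tape",.023,(443,125)),("pot",.026,(684,137)),("pink",.022,(78,286))]:print(n,P(*q,z).round(4))
D=d["depth"];print(max(px2w(d,u,v)[2] for u in range(385,512,3) for v in range(100,240,3) if D[v,u]>0), max(px2w(d,u,v)[0] for u in range(400,512,3) for v in range(100,240,3) if D[v,u]>0 and px2w(d,u,v)[2]>.08))
E
```

```text
black [0.5086 0.3574 0.008 ] [0.0863 0.0893 0.0864 0.0922]
yellow [0.5061 0.215  0.008 ] [0.0897 0.0899 0.0895 0.09  ]
green [0.4972 0.0589 0.008 ] [0.088  0.0892 0.0858 0.0879]
mat [0.3627 0.3165 0.003 ] [0.0969 0.0951 0.0951 0.0961]
reel [0.5104 0.3609 0.032 ]
tape [0.5044 0.2112 0.023 ]
pot [0.495  0.0562 0.026 ]
pink [0.3981 0.4449 0.022 ]
0.5330857062793222 0.48413655347999696
```

```bash
python3 -m handwheel '[{"dz":0.04,"dx":0.04},{"dx":0.05,"dz":0.02,"rz":0.1},{"dx":0.05,"dy":0.02,"rz":0.15},{"dx":0.05,"dy":0.03,"rz":0.15},{"dx":0.03,"dy":0.05,"rz":0.15},{"dx":0.03,"dy":0.05,"rz":0.15},{"dx":0.02,"dy":0.055,"rz":0.15},{"dy":0.06,"rz":0.15},{"dy":0.06,"rz":0.15},{"dy":0.06,"rz":0.1}]' 0.085 40
```

```text
schema error: expected keys dx, dy, dz, rx, ry, rz
```

```bash
python3 -m handwheel '[{"dx":0.04,"dy":0,"dz":0.04,"rx":0,"ry":0,"rz":0},{"dx":0.05,"dy":0,"dz":0.02,"rx":0,"ry":0,"rz":0.1},{"dx":0.05,"dy":0.02,"dz":0,"rx":0,"ry":0,"rz":0.15},{"dx":0.05,"dy":0.03,"dz":0,"rx":0,"ry":0,"rz":0.15},{"dx":0.03,"dy":0.05,"dz":0,"rx":0,"ry":0,"rz":0.15},{"dx":0.03,"dy":0.05,"dz":0,"rx":0,"ry":0,"rz":0.15},{"dx":0.02,"dy":0.055,"dz":0,"rx":0,"ry":0,"rz":0.15},{"dx":0,"dy":0.06,"dz":0,"rx":0,"ry":0,"rz":0.15},{"dx":0,"dy":0.06,"dz":0,"rx":0,"ry":0,"rz":0.15},{"dx":0,"dy":0.06,"dz":0,"rx":0,"ry":0,"rz":0.1}]' 0.085 40
```

```text
time_s: 1.35
eef_pos: [0.4616, -0.1813, 0.2511]
tcp_rot: [[0.009, -0.0, 1.0], [-1.0, 0.0, 0.009], [-0.0, -1.0, -0.0]]
force: [0.6, -0.1, 0.3]
finger_gap: 0.991
```

```bash
python3 -m handwheel '[{"dx":0.01,"dy":0.055,"dz":0,"rx":0,"ry":0,"rz":0},{"dx":0.01,"dy":0.06,"dz":0,"rx":0,"ry":0,"rz":0},{"dx":0.01,"dy":0.06,"dz":0,"rx":0,"ry":0,"rz":0},{"dx":0.01,"dy":0.06,"dz":-0.01,"rx":0,"ry":0,"rz":0},{"dx":0,"dy":0.06,"dz":-0.01,"rx":0,"ry":0,"rz":0},{"dx":0,"dy":0.055,"dz":-0.02,"rx":0,"ry":0,"rz":0},{"dx":0,"dy":0.04,"dz":-0.04,"rx":0,"ry":0,"rz":0},{"dx":0,"dy":0,"dz":0,"rx":0,"ry":0,"rz":0}]' 0.085 40
python3 - <<'E'
from h import *
for n in("wrist","top","side"):
    d=bot.get_image(n);cv2.imwrite(f"pics/{n}1.png",d["image"]);np.savez(f"{n}1.npz",**d)
    if n=="wrist":print(d["intrinsics"],d["cam_to_world"].round(4))
E
```

```text
time_s: 2.35
eef_pos: [0.4988, 0.2084, 0.1682]
tcp_rot: [[0.009, -0.007, 1.0], [-1.0, -0.001, 0.009], [0.001, -1.0, -0.007]]
force: [-0.2, -0.9, -0.1]
finger_gap: 0.996
[[297.31863964   0.         251.20787992]
 [  0.         297.31863964 191.72659481]
 [  0.           0.           1.        ]] [[ 0.9999 -0.0104  0.0032  0.4998]
 [ 0.0092  0.9654  0.2604  0.2739]
 [-0.0058 -0.2604  0.9655  0.3495]
 [ 0.      0.      0.      1.    ]]
```

View pics/wrist1.png

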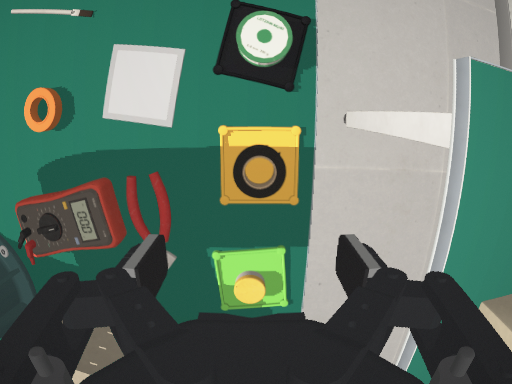

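View pics/side1.png

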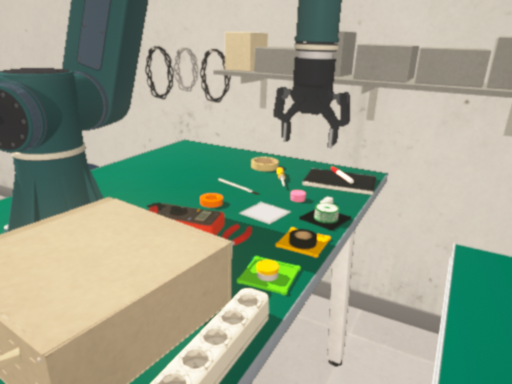

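```bash
cat >> h.py <<'E'
def wp(d,u,v,z):
    K=d["intrinsics"];T=d["cam_to_world"]
    a=np.array([u-K[0,2],v-K[1,2]])/K[0,0];t=np.hypot(*a);s=np.sin(t)/t if t>1e-9 else 1
    r=T[:3,:3]@np.array([a[0]*s,-a[1]*s,-np.cos(t)]);o=T[:3,3]
    return o+r*(z-o[2])/r[2]
E
python3 - <<'E'
from h import *
d=dict(np.load("wrist1.npz"))
c=cv2.resize(d["image"][0:145,95:325],None,fx=3.4,fy=3.4,interpolation=cv2.INTER_CUBIC);cv2.imwrite("pics/wa.png",c)
c=cv2.resize(d["image"][110:315,200:320],None,fx=2.9,fy=2.9,interpolation=cv2.INTER_CUBIC);cv2.imwrite("pics/wb.png",c)
E
```

```text
(no output)
```

View pics/wa.png

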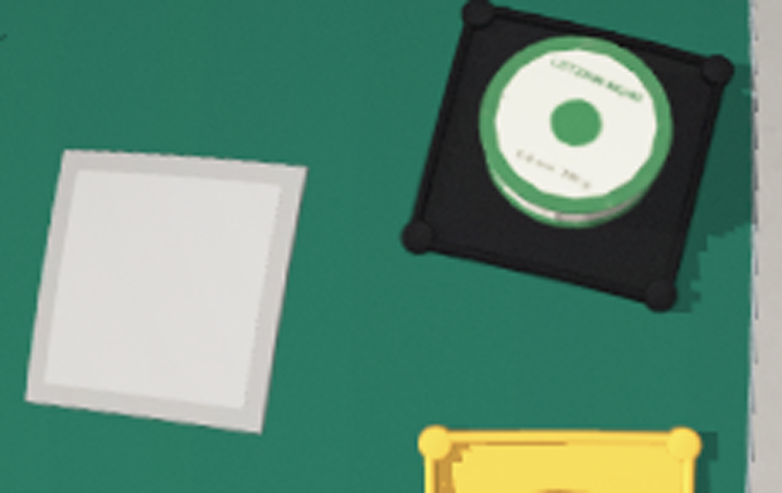

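View pics/wb.png

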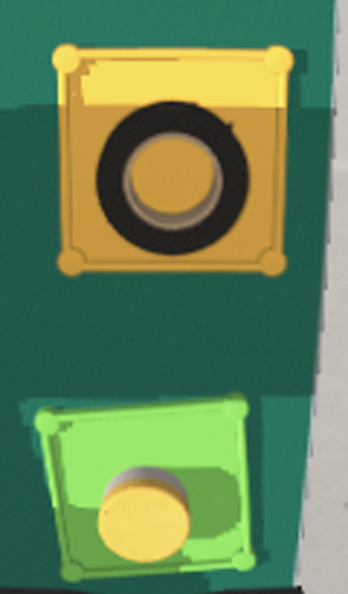

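```bash
python3 - <<'E'
from h import *
d=dict(np.load("wrist1.npz"))
A=lambda x,y,z:wp(d,95+(x+.5)/3.4-.5,0+(y+.5)/3.4-.5,z)
B=lambda x,y,z:wp(d,200+(x+.5)/2.9-.5,110+(y+.5)/2.9-.5,z)
for n,f,z,c in[("black",A,.008,[(479,12),(716,70),(659,296),(418,236)]),("mat",A,.003,[(64,150),(307,167),(262,433),(26,401)]),("yellow",B,.008,[(66,60),(278,60),(272,262),(71,262)]),("green",B,.008,[(48,421),(235,407),(242,560),(72,572)])]:
    p=np.array([f(*q,z) for q in c]);print(n,p.mean(0).round(4),np.linalg.norm(np.roll(p,-1,0)-p,axis=1).round(4))
print("reel",A(576,122,.032).round(4));print("tape",B(172.5,178,.023).round(4));print("pot",B(144,523,.026).round(4))
E
```

```text
black [0.5091 0.3562 0.008 ] [0.0829 0.0839 0.083  0.0835]
mat [0.3648 0.3139 0.003 ] [0.0951 0.095  0.0949 0.095 ]
yellow [0.5075 0.2132 0.008 ] [0.084  0.0834 0.0835 0.0832]
green [0.4997 0.0589 0.008 ] [0.0831 0.0843 0.0828 0.0846]
reel [0.5107 0.3592 0.032 ]
tape [0.5074 0.2098 0.023 ]
pot [0.4975 0.0553 0.026 ]
```

```bash
python3 -m handwheel '[{"dx":0.007,"dy":0.002,"dz":-0.03,"rx":0,"ry":0,"rz":0},{"dx":0,"dy":0,"dz":-0.05,"rx":0,"ry":0,"rz":0},{"dx":0,"dy":0,"dz":-0.03,"rx":0,"ry":0,"rz":0},{"dx":0,"dy":0,"dz":-0.02,"rx":0,"ry":0,"rz":0},{"dx":0,"dy":0,"dz":0,"rx":0,"ry":0,"rz":0},{"dx":0,"dy":0,"dz":0,"rx":0,"ry":0,"rz":0}]' 0.085 40
```

```text
time_s: 3.25
eef_pos: [0.5106, 0.2081, 0.043]
tcp_rot: [[0.004, 0.002, 1.0], [-1.0, 0.001, 0.004], [-0.001, -1.0, 0.002]]
force: [0.7, -0.4, -1.1]
finger_gap: 0.998
```

```bash
python3 -m handwheel '[{"dx":-0.004,"dy":0.002,"dz":-0.02,"rx":0,"ry":0,"rz":0},{"dx":0,"dy":0,"dz":-0.017,"rx":0,"ry":0,"rz":0},{"dx":0,"dy":0,"dz":0,"rx":0,"ry":0,"rz":0},{"dx":0,"dy":0,"dz":0,"rx":0,"ry":0,"rz":0}]' 0.085 40
python3 -m handwheel '[{"dx":0,"dy":0,"dz":0,"rx":0,"ry":0,"rz":0},{"dx":0,"dy":0,"dz":0,"rx":0,"ry":0,"rz":0},{"dx":0,"dy":0,"dz":0,"rx":0,"ry":0,"rz":0},{"dx":0,"dy":0,"dz":0,"rx":0,"ry":0,"rz":0},{"dx":0,"dy":0,"dz":0,"rx":0,"ry":0,"rz":0},{"dx":0,"dy":0,"dz":0,"rx":0,"ry":0,"rz":0}]' 0.05 40
python3 - <<'E'
from h import *
for n in("wrist","side"):
    d=bot.get_image(n);cv2.imwrite(f"pics/{n}2.png",d["image"])
E
```

```text
time_s: 3.75
eef_pos: [0.5056, 0.2107, 0.0049]
tcp_rot: [[0.005, 0.001, 1.0], [-1.0, 0.0, 0.005], [-0.0, -1.0, 0.001]]
force: [-0.0, 0.2, -0.2]
finger_gap: 0.998
time_s: 4.5
eef_pos: [0.505, 0.2106, 0.0044]
tcp_rot: [[0.005, -0.0, 1.0], [-1.0, -0.0, 0.005], [0.0, -1.0, -0.0]]
force: [-0.1, -0.3, -0.3]
finger_gap: 0.584
```

View pics/wrist2.png

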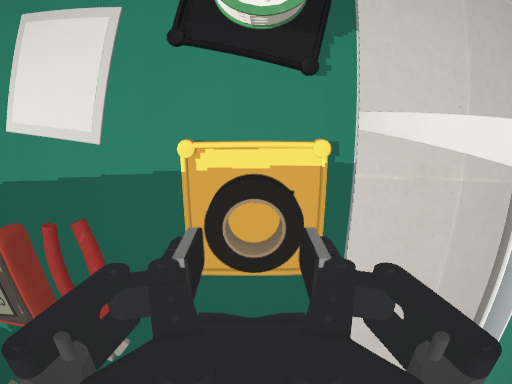

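```bash
python3 - <<'E'
from h import *
i=cv2.imread("pics/side2.png");cv2.imwrite("pics/s2c.png",cv2.resize(i[170:310,220:400],None,fx=4,fy=4,interpolation=cv2.INTER_CUBIC))
E
```

```text
(no output)
```

View pics/s2c.png

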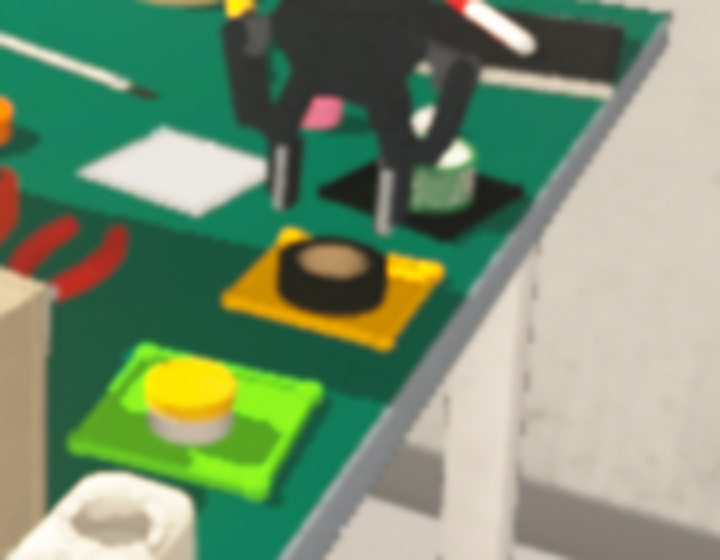

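```bash
python3 - <<'E'
from h import *
d=bot.get_image("side")
for u,v in[(316,226),(316,220),(290,220),(302,235),(317,222)]:print(u,v,px2w(d,u,v).round(4))
# where does tcp etc project
def proj(p):
    T=d["cam_to_world"];q=T[:3,:3].T@(np.array(p)-T[:3,3]);K=d["intrinsics"];return K[0,0]*q[0]/-q[2]+K[0,2],K[1,1]*-q[1]/-q[2]+K[1,2]
print(proj(bot.read_state()["eef_pos"]),proj([.506,.2105,.023]))
print(bot.read_state()["eef_pos"],bot.read_state()["joint_positions"],bot.read_state()["finger_gap"])
E
```

```text
316 226 [0.5368 0.2018 0.0533]
316 220 [0.536  0.2004 0.0675]
290 220 [0.4784 0.2007 0.0534]
302 235 [0.4999 0.2244 0.0124]
317 222 [0.5363 0.2077 0.06  ]
(np.float64(301.5980796526833), np.float64(241.30293939119417)) (np.float64(302.6313368298778), np.float64(233.8509247085072))
[0.5050161  0.21058954 0.004452  ] [2.68799029e-01 5.21921754e-01 1.80569629e+00 2.78318738e-05
 8.14101455e-01 2.63779167e-01] 0.5800037126589673
```

```bash
python3 - <<'E'
from h import *
d=dict(np.load("side1.npz"))
for u in(284,287,290,331,334,337):
  for v in (132,136,140,143,146):
    p=px2w(d,u,v)
    if abs(p[1]-.2)<.05: print(u,v,p.round(4))
w=bot.get_image("wrist");print(w["cam_to_world"].round(4))
for u,v in[(185,262),(188,250),(318,262),(314,250),(254,255)]:
  T=w["cam_to_world"];K=w["intrinsics"];a=np.array([u-K[0,2],v-K[1,2]])/K[0,0];t=np.hypot(*a);D=w["depth"][v,u]
  c=np.array([a[0]/t*np.tan(t),-a[1]/t*np.tan(t),-1])*D
  print(u,v,D,(T[:3,:3]@c+T[:3,3]).round(4))
E
```

```text
284 132 [0.455  0.1958 0.2425]
284 136 [0.4549 0.1971 0.2341]
284 140 [0.4563 0.1951 0.2266]
287 132 [0.4591 0.2014 0.2419]
287 136 [0.4597 0.2012 0.234 ]
287 140 [0.4596 0.2027 0.2255]
290 132 [0.4576 0.2207 0.2382]
331 132 [0.5498 0.1969 0.2544]
331 136 [0.5502 0.1982 0.2466]
331 140 [0.5508 0.1989 0.2389]
331 143 [0.5507 0.2012 0.2326]
331 146 [0.5505 0.204  0.2261]
334 132 [0.5541 0.2019 0.2541]
334 136 [0.5556 0.1995 0.2471]
334 140 [0.5561 0.2003 0.2393]
334 143 [0.5569 0.1999 0.2337]
337 132 [0.5577 0.2094 0.2531]
337 136 [0.5575 0.213  0.2447]
[[ 1.000e+00 -5.100e-03 -2.200e-03  5.050e-01]
 [ 5.500e-03  9.658e-01  2.593e-01  2.758e-01]
 [ 8.000e-04 -2.593e-01  9.658e-01  1.859e-01]
 [ 0.000e+00  0.000e+00  0.000e+00  1.000e+00]]
185 262 0.11421747 [0.479  0.219  0.0828]
188 250 0.119761355 [0.4792 0.2213 0.0765]
318 262 0.11322985 [0.5318 0.2198 0.0838]
314 250 0.12087427 [0.5316 0.2211 0.0755]
254 255 0.18081866 [0.5073 0.1912 0.0214]
```

```bash
python3 -m handwheel '[{"dx":0,"dy":0,"dz":0,"rx":0,"ry":0,"rz":0},{"dx":0,"dy":0,"dz":0,"rx":0,"ry":0,"rz":0},{"dx":0,"dy":0,"dz":0,"rx":0,"ry":0,"rz":0},{"dx":0,"dy":0,"dz":-0.01,"rx":0,"ry":0,"rz":0},{"dx":0,"dy":0,"dz":-0.01,"rx":0,"ry":0,"rz":0},{"dx":0,"dy":0,"dz":-0.01,"rx":0,"ry":0,"rz":0},{"dx":0,"dy":0,"dz":0,"rx":0,"ry":0,"rz":0},{"dx":0,"dy":0,"dz":0,"rx":0,"ry":0,"rz":0}]' 0.085 40
python3 - <<'E'
from h import *
d=bot.get_image("side");i=d["image"];cv2.imwrite("pics/s3c.png",cv2.resize(i[170:310,220:400],None,fx=4,fy=4,interpolation=cv2.INTER_CUBIC));np.savez("side3.npz",**d)
E
```

```text
time_s: 5.7
eef_pos: [0.505, 0.2106, -0.0257]
tcp_rot: [[0.005, -0.0, 1.0], [-1.0, -0.0, 0.005], [0.0, -1.0, -0.0]]
force: [-0.1, -0.6, -0.1]
finger_gap: 0.996
```

View pics/s3c.png

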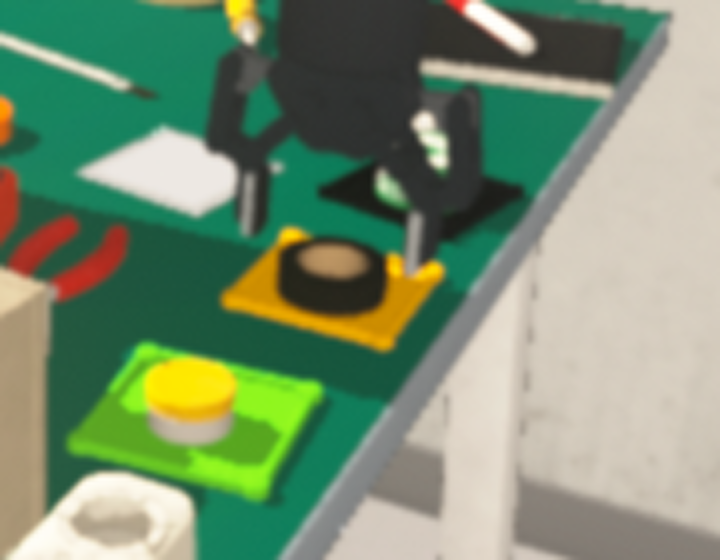

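```bash
python3 - <<'E'
from h import *
d=dict(np.load("side3.npz"))
for u,v in[(282,224),(282,226),(322,234),(322,236)]:print(px2w(d,u,v).round(4))
E
python3 -m handwheel '[{"dx":0,"dy":0,"dz":-0.006,"rx":0,"ry":0,"rz":0},{"dx":0,"dy":0,"dz":-0.005,"rx":0,"ry":0,"rz":0},{"dx":0,"dy":0,"dz":0,"rx":0,"ry":0,"rz":0},{"dx":0,"dy":0,"dz":0,"rx":0,"ry":0,"rz":0}]' 0.085 40
python3 -m handwheel '[{"dx":0,"dy":0,"dz":0,"rx":0,"ry":0,"rz":0},{"dx":0,"dy":0,"dz":0,"rx":0,"ry":0,"rz":0},{"dx":0,"dy":0,"dz":0,"rx":0,"ry":0,"rz":0},{"dx":0,"dy":0,"dz":0,"rx":0,"ry":0,"rz":0},{"dx":0,"dy":0,"dz":0,"rx":0,"ry":0,"rz":0}]' 0.05 30
```

```text
[0.4599 0.2022 0.0386]
[0.4618 0.1983 0.0359]
[0.5511 0.2026 0.0381]
[0.5516 0.2023 0.0336]
time_s: 6.25
eef_pos: [0.505, 0.2106, -0.0366]
tcp_rot: [[0.005, -0.0, 1.0], [-1.0, -0.0, 0.005], [0.0, -1.0, -0.0]]
force: [0.3, -0.1, -1.1]
finger_gap: 0.997
time_s: 6.88
eef_pos: [0.5052, 0.2107, -0.0362]
tcp_rot: [[0.005, 0.0, 1.0], [-1.0, 0.0, 0.005], [-0.0, -1.0, 0.0]]
force: [-2.0, -0.3, 5.9]
finger_gap: 0.689
```

```bash
python3 -m handwheel '[{"dx":0,"dy":0,"dz":0.01,"rx":0,"ry":0,"rz":0},{"dx":0,"dy":0,"dz":0.03,"rx":0,"ry":0,"rz":0},{"dx":0,"dy":0,"dz":0.03,"rx":0,"ry":0,"rz":0},{"dx":0,"dy":0,"dz":0,"rx":0,"ry":0,"rz":0}]'
python3 - <<'E'
from h import *
d=bot.get_image("side");i=d["image"];cv2.imwrite("pics/s4c.png",cv2.resize(i[150:290,220:400],None,fx=4,fy=4,interpolation=cv2.INTER_CUBIC))
E
```

```text
time_s: 7.38
eef_pos: [0.5072, 0.2112, 0.0359]
tcp_rot: [[0.005, 0.005, 1.0], [-1.0, 0.001, 0.005], [-0.001, -1.0, 0.005]]
force: [0.3, 1.1, -0.1]
finger_gap: 0.685
```

View pics/s4c.png

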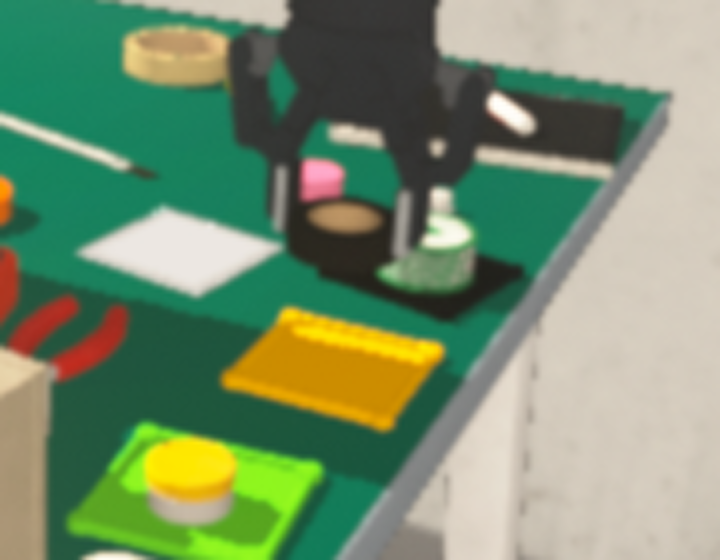

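```bash
python3 -m handwheel '[{"dx":-0.025,"dy":0.02,"dz":0,"rx":0,"ry":0,"rz":0},{"dx":-0.04,"dy":0.03,"dz":0,"rx":0,"ry":0,"rz":0},{"dx":-0.04,"dy":0.03,"dz":0,"rx":0,"ry":0,"rz":0},{"dx":-0.038,"dy":0.024,"dz":0,"rx":0,"ry":0,"rz":0},{"dx":0,"dy":0,"dz":-0.03,"rx":0,"ry":0,"rz":0},{"dx":0,"dy":0,"dz":-0.02,"rx":0,"ry":0,"rz":0},{"dx":0,"dy":0,"dz":-0.01,"rx":0,"ry":0,"rz":0},{"dx":0,"dy":0,"dz":0,"rx":0,"ry":0,"rz":0},{"dx":0,"dy":0,"dz":0,"rx":0,"ry":0,"rz":0}]'
```

```text
time_s: 8.55
eef_pos: [0.3624, 0.3146, -0.0263]
tcp_rot: [[0.005, 0.0, 1.0], [-1.0, 0.0, 0.005], [-0.0, -1.0, 0.0]]
force: [0.4, -0.7, -0.5]
finger_gap: 0.688
```

```bash
python3 -m handwheel '[{"dx":0.001,"dy":0,"dz":-0.006,"rx":0,"ry":0,"rz":0},{"dx":0,"dy":0,"dz":-0.004,"rx":0,"ry":0,"rz":0},{"dx":0,"dy":0,"dz":0,"rx":0,"ry":0,"rz":0},{"dx":0,"dy":0,"dz":0,"rx":0,"ry":0,"rz":0}]'
python3 -m handwheel '[{"dx":0,"dy":0,"dz":0,"rx":0,"ry":0,"rz":0},{"dx":0,"dy":0,"dz":0,"rx":0,"ry":0,"rz":0},{"dx":0,"dy":0,"dz":0,"rx":0,"ry":0,"rz":0},{"dx":0,"dy":0,"dz":0,"rx":0,"ry":0,"rz":0},{"dx":0,"dy":0,"dz":0,"rx":0,"ry":0,"rz":0},{"dx":0,"dy":0,"dz":0.02,"rx":0,"ry":0,"rz":0},{"dx":0,"dy":0,"dz":0.05,"rx":0,"ry":0,"rz":0},{"dx":0,"dy":0,"dz":0.05,"rx":0,"ry":0,"rz":0}]' 0.085
python3 - <<'E'
from h import *
d=bot.get_image("side");i=d["image"];cv2.imwrite("pics/s5c.png",cv2.resize(i[150:290,220:400],None,fx=4,fy=4,interpolation=cv2.INTER_CUBIC))
E
```

```text
time_s: 9.05
eef_pos: [0.363, 0.3146, -0.0365]
tcp_rot: [[0.005, -0.0, 1.0], [-1.0, -0.0, 0.005], [0.0, -1.0, -0.0]]
force: [-0.2, -0.5, -1.1]
finger_gap: 0.69
time_s: 10.05
eef_pos: [0.3625, 0.3142, 0.0844]
tcp_rot: [[0.005, -0.001, 1.0], [-1.0, -0.001, 0.005], [0.001, -1.0, -0.001]]
force: [1.1, -0.4, -0.4]
finger_gap: 0.999
```

View pics/s5c.png

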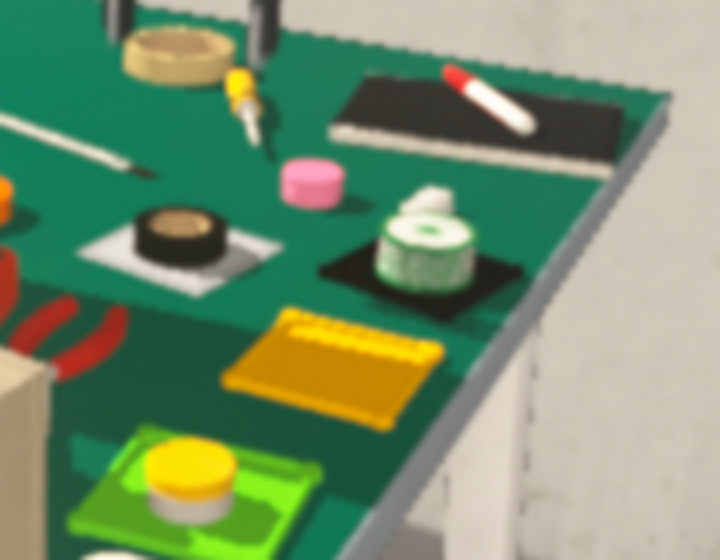

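```bash
python3 -m handwheel '[{"dx":0.03,"dy":-0.04,"dz":0,"rx":0,"ry":0,"rz":0},{"dx":0.03,"dy":-0.052,"dz":0,"rx":0,"ry":0,"rz":0},{"dx":0.03,"dy":-0.052,"dz":0,"rx":0,"ry":0,"rz":0},{"dx":0.024,"dy":-0.052,"dz":0,"rx":0,"ry":0,"rz":0},{"dx":0.02,"dy":-0.05,"dz":0,"rx":0,"ry":0,"rz":0},{"dx":0,"dy":-0.012,"dz":-0.03,"rx":0,"ry":0,"rz":0},{"dx":0,"dy":0,"dz":-0.03,"rx":0,"ry":0,"rz":0},{"dx":0,"dy":0,"dz":0,"rx":0,"ry":0,"rz":0},{"dx":0,"dy":0,"dz":0,"rx":0,"ry":0,"rz":0}]' 0.085
python3 - <<'E'
from h import *
d=bot.get_image("side");i=d["image"];cv2.imwrite("pics/s6c.png",cv2.resize(i[170:310,190:370],None,fx=4,fy=4,interpolation=cv2.INTER_CUBIC))
d=bot.get_image("wrist");np.savez("wrist6.npz",**d);i=d["image"];cv2.imwrite("pics/w6.png",i)
E
```

```text
time_s: 11.22
eef_pos: [0.4974, 0.0568, 0.0241]
tcp_rot: [[0.005, 0.0, 1.0], [-1.0, 0.0, 0.005], [-0.0, -1.0, 0.0]]
force: [-0.2, -0.5, 0.8]
finger_gap: 0.996
```

View pics/s6c.png

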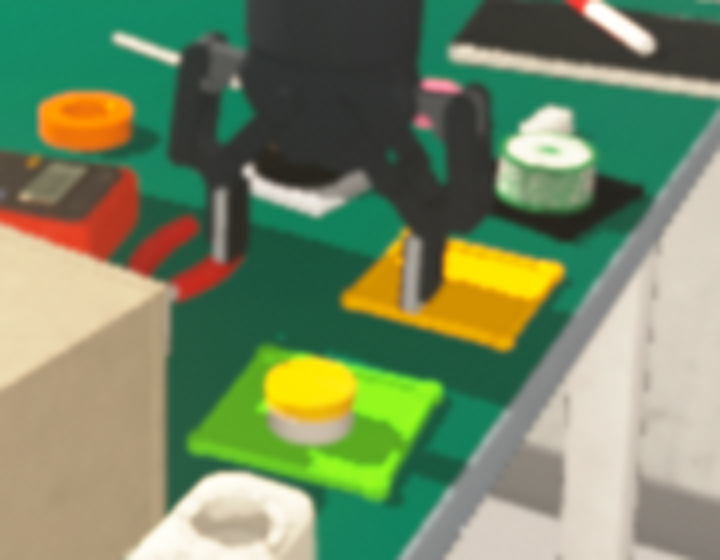

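View pics/w6.png

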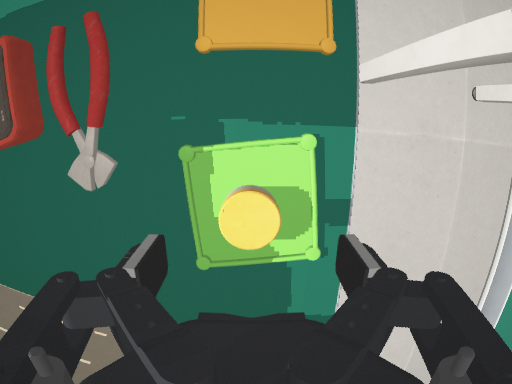

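```bash
python3 - <<'E'
from h import *
d=dict(np.load("wrist6.npz"))
print(wp(d,249.5,220,.026), np.mean([wp(d,*q,.008) for q in[(187,154),(308,143),(312,253),(204,262)]],0))
E
python3 -m handwheel '[{"dx":0,"dy":-0.001,"dz":-0.02,"rx":0,"ry":0,"rz":0},{"dx":0,"dy":0,"dz":-0.02,"rx":0,"ry":0,"rz":0},{"dx":0,"dy":0,"dz":-0.016,"rx":0,"ry":0,"rz":0},{"dx":0,"dy":0,"dz":0,"rx":0,"ry":0,"rz":0},{"dx":0,"dy":0,"dz":0,"rx":0,"ry":0,"rz":0}]' 0.085
```

```text
[0.49724094 0.054925   0.026     ] [0.49951648 0.05841112 0.008     ]
time_s: 11.95
eef_pos: [0.4979, 0.0558, -0.0316]
tcp_rot: [[0.005, 0.002, 1.0], [-1.0, -0.0, 0.005], [0.0, -1.0, 0.002]]
force: [-0.3, 0.2, 0.3]
finger_gap: 0.994
```

```bash
python3 -m handwheel '[{"dx":0,"dy":0,"dz":0,"rx":0,"ry":0,"rz":0},{"dx":0,"dy":0,"dz":0,"rx":0,"ry":0,"rz":0},{"dx":0,"dy":0,"dz":0,"rx":0,"ry":0,"rz":0},{"dx":0,"dy":0,"dz":0,"rx":0,"ry":0,"rz":0},{"dx":0,"dy":0,"dz":0,"rx":0,"ry":0,"rz":0},{"dx":0,"dy":0,"dz":0,"rx":0,"ry":0,"rz":0}]' 0.03 25
python3 -m handwheel '[{"dx":0,"dy":0,"dz":0.01,"rx":0,"ry":0,"rz":0},{"dx":0,"dy":0,"dz":0.03,"rx":0,"ry":0,"rz":0},{"dx":0,"dy":0,"dz":0.03,"rx":0,"ry":0,"rz":0},{"dx":0,"dy":0,"dz":0,"rx":0,"ry":0,"rz":0}]'
python3 - <<'E'
from h import *
d=bot.get_image("side");i=d["image"];cv2.imwrite("pics/s7c.png",cv2.resize(i[170:310,190:370],None,fx=4,fy=4,interpolation=cv2.INTER_CUBIC))
E
```

```text
time_s: 12.7
eef_pos: [0.4973, 0.0556, -0.0319]
tcp_rot: [[0.005, 0.001, 1.0], [-1.0, -0.0, 0.005], [0.0, -1.0, 0.001]]
force: [-1.3, 0.7, 6.5]
finger_gap: 0.457
time_s: 13.2
eef_pos: [0.4991, 0.0556, 0.0398]
tcp_rot: [[0.005, 0.005, 1.0], [-1.0, -0.0, 0.005], [0.0, -1.0, 0.005]]
force: [0.3, 1.2, -0.9]
finger_gap: 0.464
```

View pics/s7c.png

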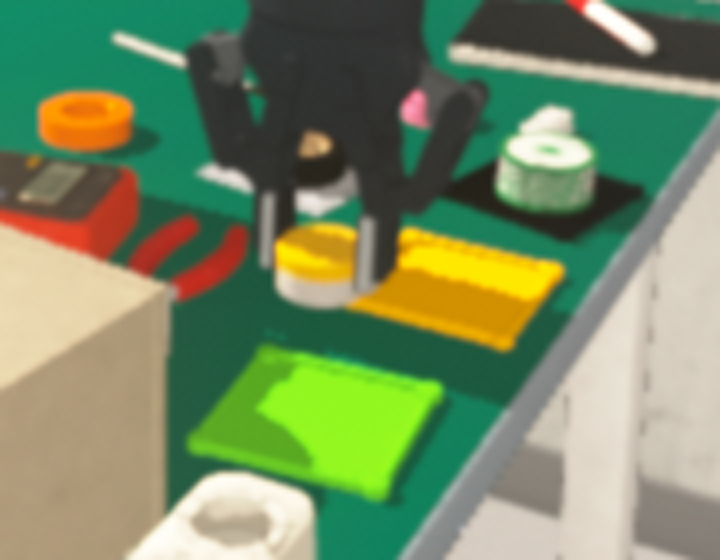

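```bash
python3 -m handwheel '[{"dx":0,"dy":0.03,"dz":0,"rx":0,"ry":0,"rz":0},{"dx":0.004,"dy":0.05,"dz":0,"rx":0,"ry":0,"rz":0},{"dx":0.004,"dy":0.05,"dz":0,"rx":0,"ry":0,"rz":0},{"dx":0,"dy":0.028,"dz":0,"rx":0,"ry":0,"rz":0},{"dx":0,"dy":0,"dz":-0.03,"rx":0,"ry":0,"rz":0},{"dx":0,"dy":0,"dz":-0.03,"rx":0,"ry":0,"rz":0},{"dx":0,"dy":0,"dz":0,"rx":0,"ry":0,"rz":0},{"dx":0,"dy":0,"dz":0,"rx":0,"ry":0,"rz":0}]'
```

```text
time_s: 14.25
eef_pos: [0.5049, 0.2134, -0.0225]
tcp_rot: [[0.005, -0.001, 1.0], [-1.0, -0.0, 0.005], [0.0, -1.0, -0.001]]
force: [-0.4, 0.5, -0.6]
finger_gap: 0.46
```

```bash
python3 -m handwheel '[{"dx":0.002,"dy":0.001,"dz":-0.005,"rx":0,"ry":0,"rz":0},{"dx":0,"dy":0,"dz":-0.004,"rx":0,"ry":0,"rz":0},{"dx":0,"dy":0,"dz":0,"rx":0,"ry":0,"rz":0},{"dx":0,"dy":0,"dz":0,"rx":0,"ry":0,"rz":0}]'
python3 -m handwheel '[{"dx":0,"dy":0,"dz":0,"rx":0,"ry":0,"rz":0},{"dx":0,"dy":0,"dz":0,"rx":0,"ry":0,"rz":0},{"dx":0,"dy":0,"dz":0,"rx":0,"ry":0,"rz":0},{"dx":0,"dy":0,"dz":0,"rx":0,"ry":0,"rz":0},{"dx":0,"dy":0,"dz":0,"rx":0,"ry":0,"rz":0},{"dx":0,"dy":0,"dz":0.02,"rx":0,"ry":0,"rz":0},{"dx":0,"dy":0,"dz":0.05,"rx":0,"ry":0,"rz":0},{"dx":0,"dy":0.04,"dz":0.03,"rx":0,"ry":0,"rz":0},{"dx":0,"dy":0.05,"dz":0,"rx":0,"ry":0,"rz":0},{"dx":0.002,"dy":0.05,"dz":0,"rx":0,"ry":0,"rz":0}]' 0.085
python3 -m handwheel '[{"dx":0,"dy":0,"dz":0,"rx":0,"ry":0,"rz":0},{"dx":0,"dy":0,"dz":0,"rx":0,"ry":0,"rz":0}]'
python3 - <<'E'
from h import *
d=bot.get_image("side");i=d["image"];cv2.imwrite("pics/s8c.png",cv2.resize(i[110:310,200:400],None,fx=3,fy=3,interpolation=cv2.INTER_CUBIC))
d=bot.get_image("wrist");np.savez("wrist8.npz",**d);i=d["image"];cv2.imwrite("pics/w8.png",i)
E
```

```text
time_s: 14.75
eef_pos: [0.5071, 0.2146, -0.0314]
tcp_rot: [[0.005, 0.0, 1.0], [-1.0, 0.0, 0.005], [-0.0, -1.0, 0.0]]
force: [-0.4, 0.3, -1.3]
finger_gap: 0.458
time_s: 16.0
eef_pos: [0.5093, 0.356, 0.0694]
tcp_rot: [[0.004, 0.001, 1.0], [-1.0, 0.001, 0.004], [-0.001, -1.0, 0.001]]
force: [0.7, 0.7, -0.3]
finger_gap: 0.993
time_s: 16.25
eef_pos: [0.5084, 0.3541, 0.0681]
tcp_rot: [[0.006, -0.001, 1.0], [-1.0, -0.001, 0.006], [0.001, -1.0, -0.001]]
force: [0.2, -1.2, 0.2]
finger_gap: 0.994
```

View pics/s8c.png

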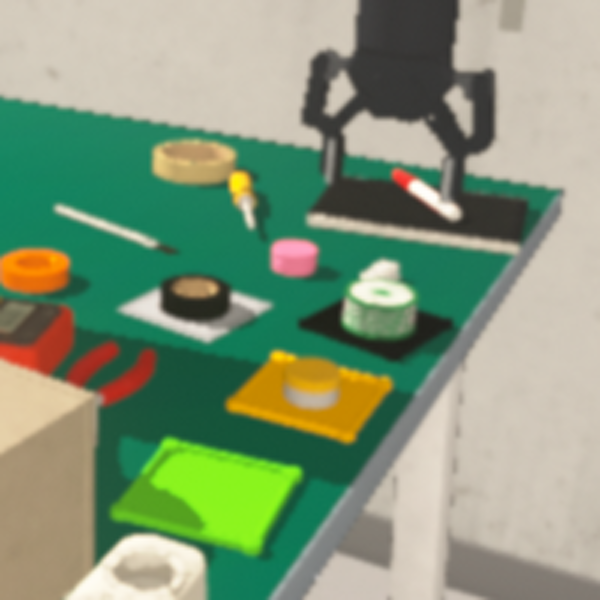

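View pics/w8.png

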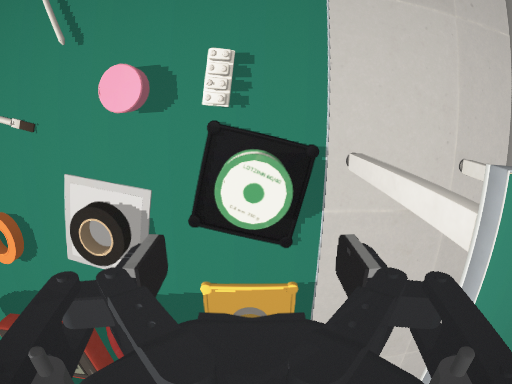

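```bash
python3 - <<'E'
from h import *
d=dict(np.load("wrist8.npz"))
print(wp(d,253.5,190,.032), np.mean([wp(d,*q,.008) for q in[(214,128),(312,152),(287,241),(195,221)]],0))
E
python3 -m handwheel '[{"dx":0.002,"dy":0.005,"dz":-0.03,"rx":0,"ry":0,"rz":0},{"dx":0,"dy":0,"dz":-0.03,"rx":0,"ry":0,"rz":0},{"dx":0,"dy":0,"dz":-0.02,"rx":0,"ry":0,"rz":0},{"dx":0,"dy":0,"dz":0,"rx":0,"ry":0,"rz":0},{"dx":0,"dy":0,"dz":0,"rx":0,"ry":0,"rz":0}]' 0.085
```

```text
[0.51057333 0.36166765 0.032     ] [0.50955001 0.35768063 0.008     ]
time_s: 16.98
eef_pos: [0.5116, 0.3591, -0.0108]
tcp_rot: [[0.004, 0.0, 1.0], [-1.0, 0.0, 0.004], [-0.0, -1.0, 0.0]]
force: [-0.1, 0.9, 0.2]
finger_gap: 0.995
```

Reel at about (0.5105, 0.361).

```bash
python3 -m handwheel '[{"dx":-0.001,"dy":0.002,"dz":-0.014,"rx":0,"ry":0,"rz":0},{"dx":0,"dy":0,"dz":-0.01,"rx":0,"ry":0,"rz":0},{"dx":0,"dy":0,"dz":0,"rx":0,"ry":0,"rz":0},{"dx":0,"dy":0,"dz":0,"rx":0,"ry":0,"rz":0}]' 0.085
python3 -m handwheel '[{"dx":0,"dy":0,"dz":0,"rx":0,"ry":0,"rz":0},{"dx":0,"dy":0,"dz":0,"rx":0,"ry":0,"rz":0},{"dx":0,"dy":0,"dz":0,"rx":0,"ry":0,"rz":0},{"dx":0,"dy":0,"dz":0,"rx":0,"ry":0,"rz":0},{"dx":0,"dy":0,"dz":0,"rx":0,"ry":0,"rz":0},{"dx":0,"dy":0,"dz":0,"rx":0,"ry":0,"rz":0}]' 0.045 60
python3 -m handwheel '[{"dx":0,"dy":0,"dz":0.01,"rx":0,"ry":0,"rz":0},{"dx":0,"dy":0,"dz":0.03,"rx":0,"ry":0,"rz":0},{"dx":0,"dy":0,"dz":0.04,"rx":0,"ry":0,"rz":0},{"dx":0,"dy":0,"dz":0,"rx":0,"ry":0,"rz":0}]'
python3 - <<'E'
from h import *
d=bot.get_image("side");i=d["image"];cv2.imwrite("pics/s9c.png",cv2.resize(i[110:310,200:400],None,fx=3,fy=3,interpolation=cv2.INTER_CUBIC))
E
```

```text
time_s: 17.48
eef_pos: [0.51, 0.3617, -0.0356]
tcp_rot: [[0.005, -0.0, 1.0], [-1.0, -0.0, 0.005], [0.0, -1.0, -0.0]]
force: [-1.1, -0.2, 0.6]
finger_gap: 0.994
time_s: 18.23
eef_pos: [0.5103, 0.3619, -0.0348]
tcp_rot: [[0.005, 0.001, 1.0], [-1.0, 0.001, 0.005], [-0.001, -1.0, 0.001]]
force: [-0.6, -0.3, 5.8]
finger_gap: 0.677
time_s: 18.73
eef_pos: [0.5126, 0.363, 0.0478]
tcp_rot: [[0.005, 0.006, 1.0], [-1.0, 0.003, 0.005], [-0.003, -1.0, 0.006]]
force: [0.3, 0.5, -3.4]
finger_gap: 0.679
```

View pics/s9c.png

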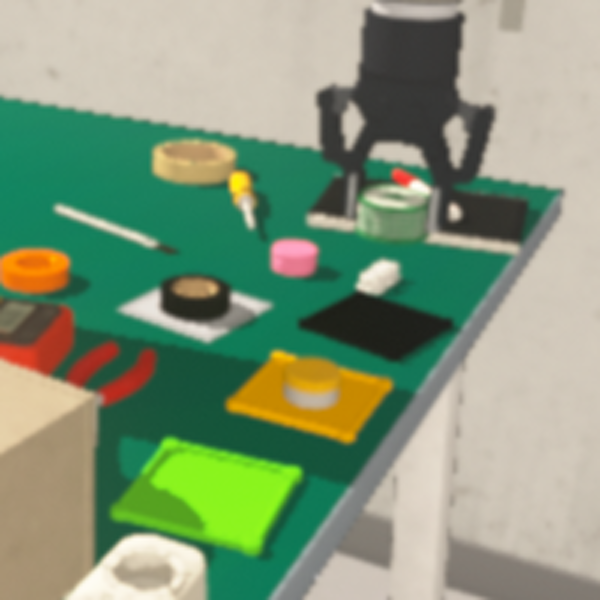

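```bash
python3 -m handwheel '[{"dx":0,"dy":-0.03,"dz":0,"rx":0,"ry":0,"rz":0},{"dx":-0.004,"dy":-0.05,"dz":0,"rx":0,"ry":0,"rz":0},{"dx":-0.004,"dy":-0.055,"dz":0,"rx":0,"ry":0,"rz":0},{"dx":-0.004,"dy":-0.055,"dz":0,"rx":0,"ry":0,"rz":0},{"dx":0,"dy":-0.055,"dz":0,"rx":0,"ry":0,"rz":0},{"dx":0,"dy":-0.04,"dz":0,"rx":0,"ry":0,"rz":0},{"dx":0,"dy":-0.018,"dz":-0.03,"rx":0,"ry":0,"rz":0},{"dx":0,"dy":0,"dz":-0.03,"rx":0,"ry":0,"rz":0},{"dx":0,"dy":0,"dz":0,"rx":0,"ry":0,"rz":0},{"dx":0,"dy":0,"dz":0,"rx":0,"ry":0,"rz":0}]'
```

```text
time_s: 20.02
eef_pos: [0.4976, 0.0588, -0.0156]
tcp_rot: [[0.005, -0.001, 1.0], [-1.0, 0.0, 0.005], [-0.0, -1.0, -0.001]]
force: [-0.2, -0.1, -2.7]
finger_gap: 0.679
```

```bash
python3 -m handwheel '[{"dx":0.001,"dy":0,"dz":-0.01,"rx":0,"ry":0,"rz":0},{"dx":0,"dy":0,"dz":-0.006,"rx":0,"ry":0,"rz":0},{"dx":0,"dy":0,"dz":-0.003,"rx":0,"ry":0,"rz":0},{"dx":0,"dy":0,"dz":0,"rx":0,"ry":0,"rz":0},{"dx":0,"dy":0,"dz":0,"rx":0,"ry":0,"rz":0}]'
```

```text
time_s: 20.65
eef_pos: [0.4991, 0.0586, -0.0345]
tcp_rot: [[0.005, 0.0, 1.0], [-1.0, 0.0, 0.005], [-0.0, -1.0, 0.0]]
force: [0.8, 0.0, -1.9]
finger_gap: 0.681
```

```bash
python3 -m handwheel '[{"dx":0,"dy":0,"dz":-0.0005,"rx":0,"ry":0,"rz":0},{"dx":0,"dy":0,"dz":0,"rx":0,"ry":0,"rz":0},{"dx":0,"dy":0,"dz":0,"rx":0,"ry":0,"rz":0},{"dx":0,"dy":0,"dz":0,"rx":0,"ry":0,"rz":0},{"dx":0,"dy":0,"dz":0,"rx":0,"ry":0,"rz":0},{"dx":0,"dy":0,"dz":0.02,"rx":0,"ry":0,"rz":0},{"dx":0,"dy":0,"dz":0.05,"rx":0,"ry":0,"rz":0},{"dx":0,"dy":0,"dz":0.045,"rx":0,"ry":0,"rz":0},{"dx":-0.02,"dy":0.04,"dz":0,"rx":0,"ry":0,"rz":0}]' 0.085 30
python3 -m handwheel '[{"dx":-0.03,"dy":0.05,"dz":0,"rx":0,"ry":0,"rz":0},{"dx":-0.03,"dy":0.05,"dz":0,"rx":0,"ry":0,"rz":0},{"dx":-0.03,"dy":0.05,"dz":0,"rx":0,"ry":0,"rz":0},{"dx":-0.026,"dy":0.046,"dz":0,"rx":0,"ry":0,"rz":0},{"dx":0,"dy":0.02,"dz":-0.03,"rx":0,"ry":0,"rz":0},{"dx":0,"dy":0,"dz":-0.02,"rx":0,"ry":0,"rz":0},{"dx":0,"dy":0,"dz":0,"rx":0,"ry":0,"rz":0},{"dx":0,"dy":0,"dz":0,"rx":0,"ry":0,"rz":0}]'
python3 - <<'E'
from h import *
d=bot.get_image("top");i=d["image"];cv2.imwrite("pics/t10.png",cv2.resize(i[85:225,135:375],None,fx=3.3,fy=3.3,interpolation=cv2.INTER_CUBIC))
d=bot.get_image("wrist");np.savez("wrist10.npz",**d);i=d["image"];cv2.imwrite("pics/w10.png",i)
E
```

```text
time_s: 21.78
eef_pos: [0.4844, 0.0978, 0.0838]
tcp_rot: [[0.002, 0.01, 1.0], [-1.0, 0.0, 0.002], [-0.0, -1.0, 0.01]]
force: [0.7, 1.2, -0.6]
finger_gap: 0.991
time_s: 22.78
eef_pos: [0.3633, 0.3145, 0.0304]
tcp_rot: [[0.005, 0.0, 1.0], [-1.0, 0.0, 0.005], [-0.0, -1.0, 0.0]]
force: [0.4, -0.0, 0.3]
finger_gap: 0.999
```

View pics/t10.png

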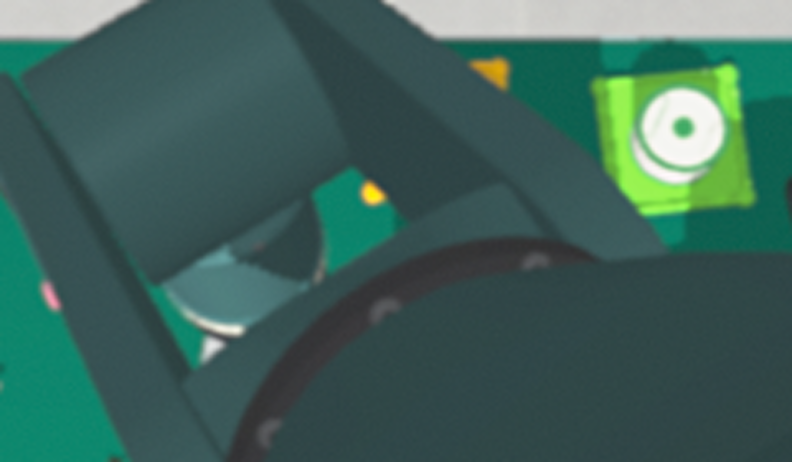

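View pics/w10.png

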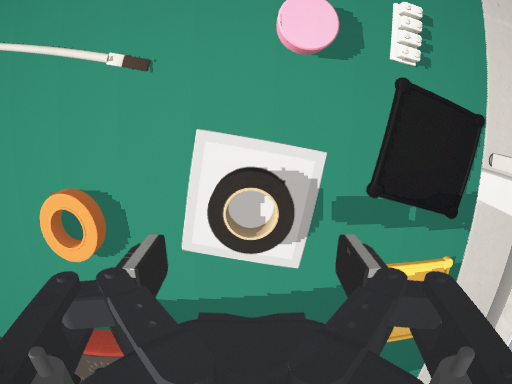

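```bash
python3 - <<'E'
from h import *
d=dict(np.load("wrist10.npz"));print(wp(d,251,210,.022))
d=dict(np.load("top0.npz"));print(px2w(d,135+683.5/3.3-.35,85+128.5/3.3-.35,.032))
E
python3 -m handwheel '[{"dx":0,"dy":0,"dz":-0.03,"rx":0,"ry":0,"rz":0},{"dx":0,"dy":0,"dz":-0.025,"rx":0,"ry":0,"rz":0},{"dx":0,"dy":0,"dz":-0.011,"rx":0,"ry":0,"rz":0},{"dx":0,"dy":0,"dz":0,"rx":0,"ry":0,"rz":0},{"dx":0,"dy":0,"dz":0,"rx":0,"ry":0,"rz":0}]' 0.085
```

```text
[0.36399052 0.31605671 0.022     ]
[0.49871136 0.05759857 0.032     ]
time_s: 23.5
eef_pos: [0.3637, 0.315, -0.0352]
tcp_rot: [[0.005, 0.001, 1.0], [-1.0, 0.001, 0.005], [-0.001, -1.0, 0.001]]
force: [-0.7, 0.3, 0.4]
finger_gap: 0.994
```

```bash
python3 -m handwheel '[{"dx":0,"dy":0,"dz":0,"rx":0,"ry":0,"rz":0},{"dx":0,"dy":0,"dz":0,"rx":0,"ry":0,"rz":0},{"dx":0,"dy":0,"dz":0,"rx":0,"ry":0,"rz":0},{"dx":0,"dy":0,"dz":0,"rx":0,"ry":0,"rz":0},{"dx":0,"dy":0,"dz":0,"rx":0,"ry":0,"rz":0},{"dx":0,"dy":0,"dz":0,"rx":0,"ry":0,"rz":0},{"dx":0,"dy":0,"dz":0.01,"rx":0,"ry":0,"rz":0},{"dx":0,"dy":0,"dz":0.03,"rx":0,"ry":0,"rz":0},{"dx":0,"dy":0,"dz":0.03,"rx":0,"ry":0,"rz":0},{"dx":0,"dy":0,"dz":0,"rx":0,"ry":0,"rz":0}]' 0.05 40
python3 - <<'E'
from h import *
d=bot.get_image("side");i=d["image"];cv2.imwrite("pics/s11.png",cv2.resize(i[110:310,200:400],None,fx=3,fy=3,interpolation=cv2.INTER_CUBIC))
E
```

```text
time_s: 24.75
eef_pos: [0.3648, 0.3158, 0.0363]
tcp_rot: [[0.005, 0.004, 1.0], [-1.0, 0.003, 0.005], [-0.003, -1.0, 0.004]]
force: [-1.0, 0.5, -0.8]
finger_gap: 0.682
```

View pics/s11.png

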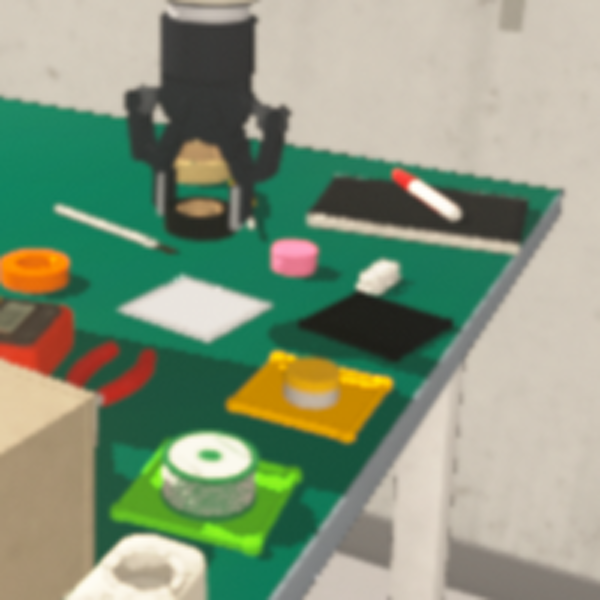

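```bash
python3 -m handwheel '[{"dx":0.025,"dy":0.01,"dz":0,"rx":0,"ry":0,"rz":0},{"dx":0.045,"dy":0.012,"dz":0,"rx":0,"ry":0,"rz":0},{"dx":0.045,"dy":0.012,"dz":0,"rx":0,"ry":0,"rz":0},{"dx":0.03,"dy":0.008,"dz":0,"rx":0,"ry":0,"rz":0},{"dx":0,"dy":0,"dz":-0.03,"rx":0,"ry":0,"rz":0},{"dx":0,"dy":0,"dz":-0.03,"rx":0,"ry":0,"rz":0},{"dx":0,"dy":0,"dz":0,"rx":0,"ry":0,"rz":0},{"dx":0,"dy":0,"dz":0,"rx":0,"ry":0,"rz":0}]'
```

```text
time_s: 25.8
eef_pos: [0.5079, 0.3566, -0.0261]
tcp_rot: [[0.005, -0.001, 1.0], [-1.0, -0.0, 0.005], [0.0, -1.0, -0.001]]
force: [-0.2, -0.3, -0.4]
finger_gap: 0.68
```

```bash
python3 -m handwheel '[{"dx":0.001,"dy":0,"dz":-0.005,"rx":0,"ry":0,"rz":0},{"dx":0,"dy":0,"dz":-0.003,"rx":0,"ry":0,"rz":0},{"dx":0,"dy":0,"dz":0,"rx":0,"ry":0,"rz":0},{"dx":0,"dy":0,"dz":0,"rx":0,"ry":0,"rz":0}]'
python3 -m handwheel '[{"dx":0,"dy":0,"dz":0,"rx":0,"ry":0,"rz":0},{"dx":0,"dy":0,"dz":0,"rx":0,"ry":0,"rz":0},{"dx":0,"dy":0,"dz":0,"rx":0,"ry":0,"rz":0},{"dx":0,"dy":0,"dz":0,"rx":0,"ry":0,"rz":0},{"dx":0,"dy":0,"dz":0,"rx":0,"ry":0,"rz":0},{"dx":0,"dy":0,"dz":0.02,"rx":0,"ry":0,"rz":0},{"dx":0,"dy":0,"dz":0.05,"rx":0,"ry":0,"rz":0},{"dx":0,"dy":-0.03,"dz":0.05,"rx":0,"ry":0,"rz":0},{"dx":0,"dy":-0.05,"dz":0.05,"rx":0,"ry":0,"rz":0},{"dx":0,"dy":-0.05,"dz":0.03,"rx":0,"ry":0,"rz":0}]' 0.085
python3 -m handwheel '[{"dx":0,"dy":0,"dz":0,"rx":0,"ry":0,"rz":0},{"dx":0,"dy":0,"dz":0,"rx":0,"ry":0,"rz":0}]'
python3 - <<'E'
from h import *
d=bot.get_image("side");i=d["image"];cv2.imwrite("pics/s12.png",cv2.resize(i[170:310,200:400],None,fx=4,fy=4,interpolation=cv2.INTER_CUBIC))
d=bot.get_image("wrist");np.savez("wrist12.npz",**d);i=d["image"];cv2.imwrite("pics/w12.png",cv2.resize(i[0:340,140:400],None,fx=1.75,fy=1.75,interpolation=cv2.INTER_CUBIC))
E
```

```text
time_s: 26.3
eef_pos: [0.5091, 0.3567, -0.0338]
tcp_rot: [[0.005, 0.0, 1.0], [-1.0, 0.0, 0.005], [-0.0, -1.0, 0.0]]
force: [0.2, 0.4, -0.1]
finger_gap: 0.677
time_s: 27.55
eef_pos: [0.5099, 0.2319, 0.1626]
tcp_rot: [[0.006, 0.003, 1.0], [-1.0, 0.001, 0.006], [-0.001, -1.0, 0.003]]
force: [0.7, -0.3, -0.9]
finger_gap: 0.997
time_s: 27.8
eef_pos: [0.5088, 0.2326, 0.1599]
tcp_rot: [[0.004, -0.0, 1.0], [-1.0, 0.001, 0.004], [-0.001, -1.0, -0.0]]
force: [0.6, 0.9, -0.4]
finger_gap: 0.992
```

View pics/s12.png

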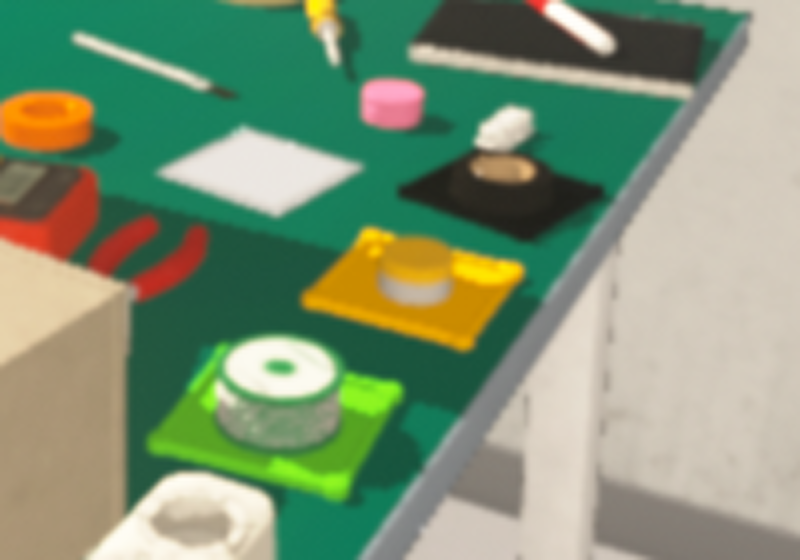

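View pics/w12.png

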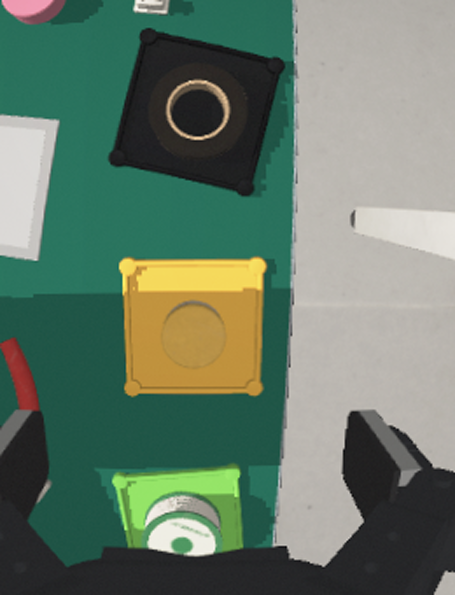

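Compare object and tray centres in this picture (green tray via the earlier top view: reel at 0.4987, 0.0576 against 0.4985, 0.0587).

```bash
python3 - <<'E'
from h import *
d=dict(np.load("wrist12.npz"));W=lambda x,y,z:wp(d,140+(x+.5)/1.75-.5,(y+.5)/1.75-.5,z)
m=lambda L:np.mean([W(*q,.008) for q in L],0).round(4)
print("black",m([(148,36),(276,65),(246,187),(117,158)]),"tape",W(198,109,.023).round(4))
print("yellow",m([(127,267),(258,266),(254,388),(133,388)]),"pot",W(193.5,334,.026).round(4))
print("reel",W(182,545,.032).round(4))
E
```

```text
black [0.5093 0.3567 0.008 ] tape [0.51  0.354 0.023]
yellow [0.5076 0.2136 0.008 ] pot [0.508  0.2149 0.026 ]
reel [0.5003 0.0564 0.032 ]
```

All within about 3 mm; gripper clear and at rest.

```bash
python3 -c "
from plant import bot
print(bot.hand_in())"
```

```text
the job is handed in; nothing more can be done
None
```

I parked the black tape on the grey mat, then moved the flux pot to the yellow tray, the reel to the green tray and the tape to the black tray. I handed in at about 28 s of the 88 s allowed; no verdict is reported.

- **Placing:** in the last wrist picture each object lies about 1 to 3 mm from its tray's centre (limit 13 mm). The green tray was mostly hidden there, so I compared the reel with that tray's earlier measured centre.
- **Upright and clear:** all three stand upright, the mat is empty, the gripper is open and clear above the trays, and the side cutters and terminal strip look unmoved in the pictures.
- **One disagreement:** the reported TCP height was about 42 mm lower than the fingertips seen in the depth image. My first grasp on the tape closed on air above it, touching nothing. After that I used the camera-measured height, and all later grasps held.

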